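# Unhook the blue tote and put it on the counting scale

## Task

Take the blue tote of bottles out of its dock and stand it in the middle of the counting scale's steel pan. Its heel is hooked under a keeper bar, so tip the tote back, front end (nearer the robot) up, to clear the dock's front lip and draw it out without forcing it; then set it down gently, upright, and let go. Leave the grey tote in its dock and do not knock anything else over or push it aside.

Things in the scene. Friction and masses are not known exactly. Their poses are not given: they have to be found in the camera images.
- blue_tote: Blue tote with eight fixed amber bottles; 0.3 to 0.65 kg, balanced under its handle. Tray 150 (x) x 84 (y) mm, walls 45 mm high, bottle caps to 60 mm, bridge handle over the middle (blue_bar), heel tongue at the +x (rear) end (blue_heel). Origin: centre of the underside. x points to the heel, z up. Starts 30 mm above the table, level, in blue_dock.
- blue_bar (a point): Centre of the blue tote's handle bar, 96 mm above its underside, straight over its origin. Bar 16 mm thick along the tote's x, 22 mm high, 84 mm long along y, on end posts 26 mm wide along x, 74 mm clear between them; 25 mm free below it over the caps. Pinched across its 16 mm from above, it makes the tote tilt with the gripper.
- blue_front (a point): Middle of the lower front edge of the blue tote (its -x end, 75 mm from the origin, at the height of the underside).
- blue_heel (a point): Tip of the blue tote's heel: a flat tongue 60 mm wide (y), 4 mm thick, its underside 4 mm above the tote's underside, sticking out 18 mm from the rear wall. The tip is 93 mm from the tote's origin along +x, 6 mm above the underside.
- blue_dock: Fixed grey dock holding the blue tote. 190 (x) x 104 (y) mm, origin at table level under the tote's origin (to 2 mm), axes as the seated tote's; its -x front faces the robot side. Deck 30 mm above the table, walled all round to 22 mm above the deck: front lip at -x, side cheeks 4 mm from the tote, back wall (inner face x = 98 mm). Front lip and keeper stop the tote going straight up (8 mm play) or straight forward (5 mm play).
- dock_lip (a point): Middle of the top of the blue dock's steel front lip, 52 mm above the table, 22 mm above the deck; lip 6 mm thick, inner face 5 mm in front of the tote. Tipping the tote front up about its rear lower edge by 0.15 rad just clears it, 0.22 rad is comfortable; then it draws out towards the dock's -x.
- dock_keeper (a point): Middle of the lower front edge of the blue dock's steel keeper bar, at x = 83 mm in the dock, 16 mm above the deck (bar 6 mm thick, reaching back to the back wall). It overlaps the heel by 10 mm. Drawn forward 10 mm the heel is free; drawn 25 mm or more the tote can be lifted straight up.
- scale: Fixed white counting scale, 225 (x) x 185 (y) mm, with a display strip at its -x end. Origin at table level under the middle of the housing.
- scale_pan (a point): Centre of the top of the scale's steel pan, 52 mm above the table. The flat pan is 200 (x) x 180 (y) mm, along the scale's axes; it does not give.
- grey_tote: Grey tote of the same shape with aluminium bottles, in a dock of its own; 137 mm above the table at its handle. Must stay. Origin: centre of its underside.
- amber_bottle: Amber bottle, 60 mm diameter, 130 mm tall, bystander; origin at the centre of its base.
- metal_bottle: Aluminium bottle, 64 mm diameter, 150 mm tall, bystander; origin at the centre of its base.
- black_bottle: Black bottle, 56 mm diameter, 120 mm tall, bystander; origin at the centre of its base.
- white_jar: White jar, 60 mm diameter, 60 mm tall, bystander; origin at the centre of its base.
- beaker: Open glass beaker, 60 mm diameter, 70 mm tall, bystander; origin at the centre of its base.
- spatula: Spatula with black handle, 180 mm long, lying flat, bystander; its origin lies within it at table level.

How it is judged:
By the outcome, as a careful person would: the job done as asked, in the order asked, and still so for the second after the job is handed in, with the robot touching nothing.
It also fails if it takes over 51 s, if anything falls off the work surface, if the arm or the gripper's body presses on something with over 40 N, if the wrist force passes 120 N, or if a joint passes its speed limit or range.

## Robot

A 6-joint arm with a two-finger parallel gripper is mounted at the origin on the work surface. World frame = base frame: x ahead of the robot, y to its left, z up, the work surface at z = 0. Lengths are in m, angles in degrees, forces in N, time in s.
With the tool pointing down it reaches from about 0.375 to 0.9 m from the base axis. Payload 3.1 kg.
Tool frame: the origin (TCP) lies on the centre line of the jaws, within the pads' length; the fingertips stand 25 mm ahead of it and the grasp point (between the pads) lies 6 mm ahead of it; z points along the fingers, y is the line along which they close (so a half turn about z gives the same grasp; the last joint's range is limited). The gripper opens to 87 mm and grips with 3 to 60 N. Pads are 19 mm wide; open, the fingers measure 117 mm over their backs; the gripper's body (75 mm by 190 mm) begins 51 mm behind the grasp point.
Start: joints at [-87.405, 30.224, 82.088, -0, 67.689, -10.227], TCP at [0.139, -0.609, 0.248] pointing down, gripper open.
Joint ranges: [-176.69, 176.69], [-43.24, 126.21], [12.49, 139.97], [-82, 262], [0, 151.66], [-163.58, 163.58]. Speed limits (degrees/s): [159.86, 159.86, 180, 180, 180, 180].

## Interface

Orientations are given as a 3x3 rotation matrix whose columns are the frame's x, y, z axes.
In Python, from rig import read_state, capture, camera_params, hand_in gives the robot as it stands.
- The arm moves only by the tool apply_moves, never from a script. Its argument "rows" is a list of rows, each an object of numbers: "x", "y", "z": the shift along the tool's x, y, z in mm; "rx", "ry", "rz": the turn, a rotation vector about the tool's x, y, z in units of 6 degrees (1.0 is 6 degrees); "claw": the closure in counts, from 0 (fully open) to 255 (shut). A call has 1 to 10 rows; each row is the pose to reach, as a shift and turn from the pose commanded when the call began, along the tool's axes at that moment; what a row does not reach only later rows make up. A row lasts 1/8 s, in which the tool goes at most 62.5 mm and 10.7 degrees, less where a joint would pass 70% of its speed; a pose out of reach is approached as far as the arm can. A call with a gripper value outside its range is refused whole. The fingers move at their own pace and stop on an object; the grip force is fixed at half the most. Time passes only in rows, so rows that repeat a pose let the fingers close. It gives the time, the measured TCP pose, the force, the opening and the grip force at its end, in the units of the state.
- read_state(): the state, without advancing time (a new reading comes with each control period).
- capture(name): name is "side" or "top" or "wrist"; returns (picture, depth): 384x512x3 uint8, red, green, blue; 384x512 float32, m along the optical axis (not along the pixel's ray), 0 where there is no reading.
- camera_params(name): a dict with "fx", "fy", "cx", "cy" (pixels), "xyz" and "orientation" of the camera in the world. Camera axes: x right, y up, looking along -z (the intrinsics and any distortion apply to the point x, -y, -z); pixel columns grow to the right and rows downward; lengths in m; the calibration is good to about 2 mm. The wrist camera is an equidistant fisheye: a pixel r from the principal point sees the ray r / f radians off the axis. A picture is of the moment at which its call begins: read the wrist's pose just before it. camera_params takes no time and is no camera call; for the wrist camera it gives the pose at the moment of the call.
- hand_in(): hands the job in; it is judged then, once.
The state is a dict: "time_s": time; "joint_positions": joint angles; "qvel": joint speeds; "tau": joint torques, N m; "position": TCP position; "tcp_rot": TCP orientation; "force": force on the tool from outside, world axes, zero at the start; "moment": the same for the moment, N m; "opening": opening from 0.0 (shut) to 1.0 (fully open); "grasp_force": force on a finger pad.
Only numpy, scipy, OpenCV 4.12 (cv2) and the standard library are available. Lean on these libraries where they do the work, as an engineer would, in place of code of your own. Each camera call takes 0.05 s, during which the arm holds its last target. There are 200 camera calls.

## Working session

There is one attempt and no reset: what is moved stays moved. The work goes in short steps, Python scripts to look and compute and a tool call to move; the robot and the scene stay as the last step left them, time stands still between calls to the robot, and variables do not carry over. Pictures are saved under pics/ and viewed, at most 10 in all, crops included, and the job is handed in when it is done.

Besides the shell and the picture viewer there is one more tool, called after "Call:" as name(argument=value, ...), one argument or row to a line, values as JSON. apply_moves: Moves the arm, as the interface text tells. Its arguments: {"type":"object","properties":{"rows":{"type":"array"}},"required":["rows"]}

```bash
mkdir -p pics; ls
cat > h.py <<'E'
import numpy as np, cv2
from rig import *
def cloud(name):
    p=camera_params(name); im,d=capture(name)
    v,u=np.mgrid[0:384,0:512]
    P=np.stack([(u-p['cx'])/p['fx']*d,-(v-p['cy'])/p['fy']*d,-d],-1)
    W=P@np.array(p['orientation']).T+np.array(p['xyz'])
    W[d==0]=np.nan
    return im,d,W
E
python3 - <<'E'
from h import *
for n in('top','side'):
    im,d,W=cloud(n); cv2.imwrite(f'pics/{n}0.png',im[:,:,::-1]); np.savez(f'{n}0.npz',im=im,d=d,W=W)
    p=camera_params(n); print(n,p['xyz'],np.round(p['orientation'],3).tolist(),p['fx'],(d>0).mean())
    print(p.keys())
s=read_state(); print(s)
E
```

```text
pics
top [0.37484238 0.093166   1.14318978] [[-0.018, 0.981, -0.192], [-1.0, -0.019, -0.002], [-0.006, 0.192, 0.981]] 366.2198323279012 0.9961344401041666
dict_keys(['fx', 'fy', 'cx', 'cy', 'xyz', 'orientation'])
side [ 0.4674726  -0.80476591  0.75122634] [[0.994, 0.059, -0.088], [-0.106, 0.564, -0.819], [0.002, 0.824, 0.567]] 425.17338879299507 0.9959564208984375
dict_keys(['fx', 'fy', 'cx', 'cy', 'xyz', 'orientation'])
{'time_s': 0.1, 'joint_positions': array([-8.74050593e+01,  3.02761171e+01,  8.21499276e+01, -1.16696327e-03,
        6.76905869e+01, -1.02254104e+01]), 'qvel': array([ 0.02559077, -0.14258792, -0.15396225, -0.02356772, -0.01940802,
        0.08454173]), 'tau': array([ 2.16507301e-04, -4.40986204e+01, -1.77150947e+01,  6.35189423e-02,
        5.33880189e-02, -4.51941708e-05]), 'position': array([ 0.13869901, -0.60877309,  0.24663798]), 'tcp_rot': array([[ 9.75068899e-01,  2.21902296e-01, -1.10985031e-04],
       [ 2.21902059e-01, -9.75066841e-01,  2.03266428e-03],
       [ 3.42835048e-04, -2.00661553e-03, -9.99997928e-01]]), 'force': array([ 0.60262572, -0.34500299,  0.12268071]), 'moment': array([ 0.00816852,  0.0093474 , -0.02810022]), 'grasp_force': 0.0, 'opening': 1.0030081950126513}
```

View pics/top0.png

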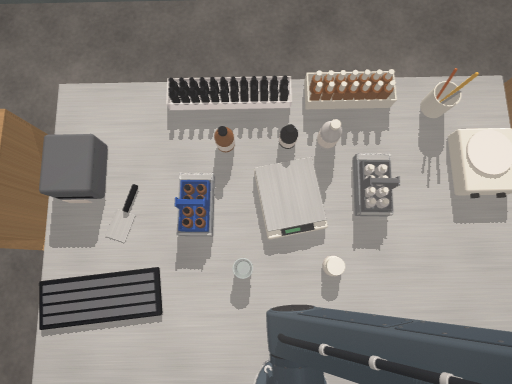

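View pics/side0.png

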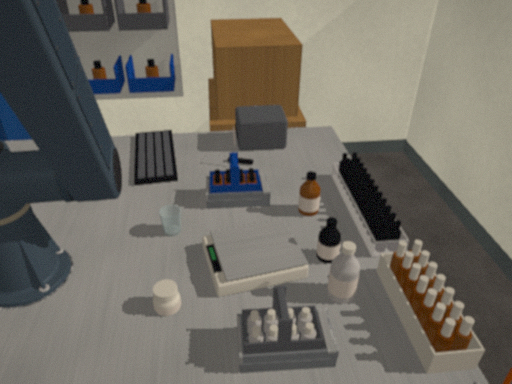

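Top view: blue tote at px (195,205) with its bar at (195,203). The scale pan is at (290,198), the beaker at (243,268), the amber bottle at (225,140) and the grey tote at (375,185). The side view agrees with this. Next I'll measure positions.

Run:
```python
from h import *
def rect(pts):
    r=cv2.minAreaRect((pts[:,:2]*1000).astype(np.float32)); return [np.round(x,1) for x in r]
for n in('top','side'):
    z=np.load(n+'0.npz'); im=z['im'].astype(int); W=z['W']
    X,Y,Z=W[...,0],W[...,1],W[...,2]
    blue=(im[...,2]>im[...,0]+40)&(im[...,2]>im[...,1]+25)&(X>.3)&(X<.8)&(Z>.02)&(Z<.2)
    b=W[blue&(Z>.125)]; print(n,'bar',len(b),np.median(b,0),b.min(0),b.max(0),rect(b))
    for lo,hi in((.06,.085),):
        t=W[blue&(Z>lo)&(Z<hi)]; print('tote rim',len(t),rect(t))
    roi=(X>.3)&(X<.85)&(Y>-.25)&(Y<.35)
    u=np.arange(512)[None]+0*X; v=np.arange(384)[:,None]+0*X
    near=lambda c,r:(abs(u-c[0])<r)&(abs(v-c[1])<r)
    if n=='top':
        m=near((290,200),42)&(Z>.046)&(Z<.058)&(im.max(-1)-im.min(-1)<25); m=cv2.morphologyEx(m.astype(np.uint8),cv2.MORPH_OPEN,np.ones((3,3)))>0
        print('pan/scale',m.sum(),np.median(W[m],0),rect(W[m]))
        m=near((195,205),38)&(Z>.04)&(Z<.06)&~blue; print('dock',rect(W[m]))
        for k,c in dict(amber=(225,138),beaker=(243,268),black=(289,134),metal=(330,132),jar=(334,266),grey=(375,185),rack=(230,93)).items():
            m=near(c,25 if k!='grey' else 34)&(Z>.03); q=W[m]; print(k,rect(q),q[:,2].max())
```

```text
top bar 192 [0.53475875 0.27631322 0.13648079] [0.52180325 0.2341558  0.13084524] [0.54920375 0.31631796 0.14091734] [array([535.5, 275.1]), array([82.7, 24.7]), np.float64(88.1)]
tote rim 290 [array([536. , 275.3]), array([ 84.9, 150. ]), np.float64(88.9)]
pan/scale 3776 [ 0.56644493 -0.01253934  0.05157633] [array([569.9, -12.7]), array([200.2, 180.4]), np.float64(10.0)]
dock [array([543.5, 275. ]), array([104.1, 189. ]), np.float64(88.5)]
amber [array([742.1, 185.5]), array([54.7, 59.9]), np.float64(11.3)] 0.1343363747413997
beaker [array([350.7, 133.7]), array([57.6, 56.2]), np.float64(89.0)] 0.07358340699840826
black [array([725.6, -40.5]), array([125.7,  52.4]), np.float64(49.7)] 0.12443282144605661
metal [array([ 746.7, -137.6]), array([63.1, 55.4]), np.float64(61.2)] 0.15453064877103728
jar [array([ 352.4, -134.4]), array([53.5, 55.2]), np.float64(88.7)] 0.06400989474917651
grey [array([ 596.5, -270.4]), array([104.7, 191.5]), np.float64(87.9)] 0.14121797958456117
rack [array([909.7, 167.7]), array([157.6,  93.6]), np.float64(89.4)] 0.09979364821021597
side bar 165 [0.52796836 0.28514767 0.13450932] [0.30923961 0.22801489 0.125029  ] [0.5430424  1.24640865 0.16482612] [array([417.8, 734.7]), array([  43.7, 1042.6]), np.float64(13.7)]
tote rim 353 [array([450.6, 710.6]), array([ 158.5, 1008.2]), np.float64(10.6)]
```

```bash
cat >> h.py <<'E'
from scipy.spatial.transform import Rotation as Ro
def pose(yaw,pitch=0):
    # tote yaw, pitch = front up (deg); tool y along tote x, tool x along tote y, z down
    return (Ro.from_euler('z',yaw,degrees=True)*Ro.from_euler('y',pitch,degrees=True)).as_matrix()@np.array([[0,1,0],[1,0,0],[0,0,-1.]])
def rel(p,yaw,pitch=0):
    s=read_state(); R=np.array(s['tcp_rot']); d=R.T@(np.array(p)-s['position'])*1000
    r=Ro.from_matrix(R.T@pose(yaw,pitch)).as_rotvec(degrees=True)/6
    print('xyz',np.round(d,1),'r',np.round(r,2))
E
python3 - <<'E'
from h import *
rel([.5,-.3,.26],-1.4); rel([.536,.275,.26],-1.4)
E
```

```text
xyz [ 420.8 -220.9  -12.8] r [-1.000e-02 -2.000e-02 -1.263e+01]
xyz [ 583.5 -773.6  -11.6] r [-1.000e-02 -2.000e-02 -1.263e+01]
```

Call:
apply_moves(
  rows=[
    {"x": 420,"y": -220,"z": -13,"rz": -12.63},
    {"x": 420,"y": -220,"z": -13,"rz": -12.63},
    {"x": 420,"y": -220,"z": -13,"rz": -12.63},
    {"x": 420,"y": -220,"z": -13,"rz": -12.63},
    {"x": 420,"y": -220,"z": -13,"rz": -12.63},
    {"x": 420,"y": -220,"z": -13,"rz": -12.63},
    {"x": 420,"y": -220,"z": -13,"rz": -12.63},
    {"x": 420,"y": -220,"z": -13,"rz": -12.63},
  ],
)

```text
validation failed for argument at $.ro...
```

Run:
```python
from h import *
rel([.536,.275,.26],-1.4)
```

```text
xyz [ 583.5 -773.6  -11.6] r [-1.000e-02 -2.000e-02 -1.263e+01]
```

Call:
apply_moves(
  rows=[
    {"x": 420,"y": -220,"z": -13,"rx": 0,"ry": 0,"rz": -12.63,"claw": 0},
    {"x": 420,"y": -220,"z": -13,"rx": 0,"ry": 0,"rz": -12.63,"claw": 0},
    {"x": 420,"y": -220,"z": -13,"rx": 0,"ry": 0,"rz": -12.63,"claw": 0},
    {"x": 420,"y": -220,"z": -13,"rx": 0,"ry": 0,"rz": -12.63,"claw": 0},
    {"x": 420,"y": -220,"z": -13,"rx": 0,"ry": 0,"rz": -12.63,"claw": 0},
    {"x": 420,"y": -220,"z": -13,"rx": 0,"ry": 0,"rz": -12.63,"claw": 0},
    {"x": 420,"y": -220,"z": -13,"rx": 0,"ry": 0,"rz": -12.63,"claw": 0},
    {"x": 420,"y": -220,"z": -13,"rx": 0,"ry": 0,"rz": -12.63,"claw": 0},
  ],
)

```text
time_s: 1.1
position: [0.5012, -0.2991, 0.2603]
tcp_rot: [[0.02, 1.0, -0.0], [1.0, -0.02, 0.001], [0.001, -0.0, -1.0]]
force: [-0.6, 0.2, 0.1]
opening: 0.999
grasp_force: 0.0
```

Run:
```python
from h import *
rel([.536,.275,.26],-1.4)
```

```text
xyz [574.7  23.1   0.7] r [-0.   -0.01  0.04]
```

Call:
apply_moves(
  rows=[
    {"x": 575,"y": 23,"z": 0,"rx": 0,"ry": 0,"rz": 0,"claw": 0},
    {"x": 575,"y": 23,"z": 0,"rx": 0,"ry": 0,"rz": 0,"claw": 0},
    {"x": 575,"y": 23,"z": 0,"rx": 0,"ry": 0,"rz": 0,"claw": 0},
    {"x": 575,"y": 23,"z": 0,"rx": 0,"ry": 0,"rz": 0,"claw": 0},
    {"x": 575,"y": 23,"z": 0,"rx": 0,"ry": 0,"rz": 0,"claw": 0},
    {"x": 575,"y": 23,"z": 0,"rx": 0,"ry": 0,"rz": 0,"claw": 0},
    {"x": 575,"y": 23,"z": 0,"rx": 0,"ry": 0,"rz": 0,"claw": 0},
    {"x": 575,"y": 23,"z": 0,"rx": 0,"ry": 0,"rz": 0,"claw": 0},
    {"x": 575,"y": 23,"z": 0,"rx": 0,"ry": 0,"rz": 0,"claw": 0},
    {"x": 575,"y": 23,"z": 0,"rx": 0,"ry": 0,"rz": 0,"claw": 0},
  ],
)

```text
time_s: 2.35
position: [0.5358, 0.2763, 0.26]
tcp_rot: [[0.02, 1.0, -0.0], [1.0, -0.02, 0.001], [0.001, -0.0, -1.0]]
force: [-0.5, -1.4, 0.0]
opening: 1.004
grasp_force: 0.0
```

Run:
```python
from h import *
rel([.536,.275,.132],-1.4)
p=camera_params('wrist'); im,d=capture('wrist'); cv2.imwrite('pics/w1.png',im[:,:,::-1])
v,u=np.mgrid[0:384,0:512]; a=(u-p['cx'])/p['fx']; b=(v-p['cy'])/p['fy']; r=np.hypot(a,b)+1e-9
k=np.tan(np.minimum(r,1.4))/r
P=np.stack([a*k*d,-b*k*d,-d],-1)
W=P@np.array(p['orientation']).T+p['xyz']; W[(d==0)|(r>1.3)]=9
i=im.astype(int); Z=W[...,2]
bl=(i[...,2]>i[...,0]+40)&(i[...,2]>i[...,1]+25)
for lo,hi in((.125,.15),(.065,.085)):
    t=W[bl&(Z>lo)&(Z<hi)]; print(len(t),np.median(t,0),cv2.minAreaRect((t[:,:2]*1000).astype(np.float32)))
```

```text
xyz [ -1.3   0.3 128. ] r [-0.   -0.01  0.05]
1640 [0.53475303 0.27817487 0.1364125 ] ((534.7894897460938, 275.93341064453125), (82.91150665283203, 25.050067901611328), 88.1744613647461)
1872 [0.54314202 0.2733706  0.07416345] ((534.8215942382812, 275.80340576171875), (84.30780792236328, 150.03250122070312), 88.36017608642578)
```

View pics/w1.png

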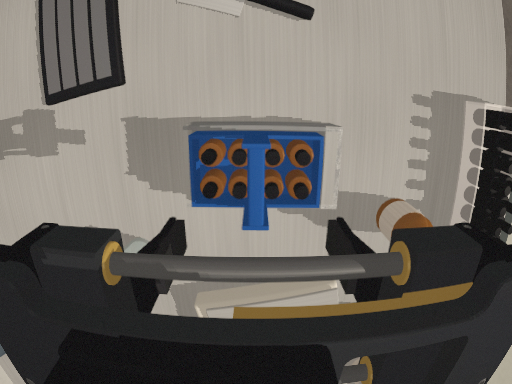

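The wrist view shows the bar at px (256,185), midway between the two fingers and straight below the jaws. The measured centre is (0.535, 0.276) with yaw −1.7°. I'll descend and pinch.

Call:
apply_moves(
  rows=[
    {"x": 0,"y": -1,"z": 50,"rx": 0,"ry": 0,"rz": 0.1,"claw": 0},
    {"x": 0,"y": -1,"z": 95,"rx": 0,"ry": 0,"rz": 0.1,"claw": 0},
    {"x": 0,"y": -1,"z": 120,"rx": 0,"ry": 0,"rz": 0.1,"claw": 0},
    {"x": 0,"y": -1,"z": 128,"rx": 0,"ry": 0,"rz": 0.1,"claw": 0},
    {"x": 0,"y": -1,"z": 128,"rx": 0,"ry": 0,"rz": 0.1,"claw": 120},
    {"x": 0,"y": -1,"z": 128,"rx": 0,"ry": 0,"rz": 0.1,"claw": 255},
    {"x": 0,"y": -1,"z": 128,"rx": 0,"ry": 0,"rz": 0.1,"claw": 255},
    {"x": 0,"y": -1,"z": 128,"rx": 0,"ry": 0,"rz": 0.1,"claw": 255},
    {"x": 0,"y": -1,"z": 128,"rx": 0,"ry": 0,"rz": 0.1,"claw": 255},
    {"x": 0,"y": -1,"z": 128,"rx": 0,"ry": 0,"rz": 0.1,"claw": 255},
  ],
)

```text
time_s: 3.65
position: [0.5354, 0.2727, 0.1327]
tcp_rot: [[0.035, 0.999, 0.0], [0.999, -0.035, 0.0], [0.0, 0.0, -1.0]]
force: [0.4, -0.6, -0.1]
opening: 0.401
grasp_force: 0.0
```

Call:
apply_moves(
  rows=[
    {"x": 0,"y": 0,"z": 0,"rx": 0,"ry": 0,"rz": 0,"claw": 255},
    {"x": 0,"y": 0,"z": 0,"rx": 0,"ry": 0,"rz": 0,"claw": 255},
    {"x": 0,"y": 0,"z": 0,"rx": 0,"ry": 0,"rz": 0,"claw": 255},
    {"x": 0,"y": 0,"z": 0,"rx": 0,"ry": 0,"rz": 0,"claw": 255},
    {"x": 0,"y": 0,"z": 0,"rx": 0,"ry": 0,"rz": 0,"claw": 255},
    {"x": 0,"y": 0,"z": 0,"rx": 0,"ry": 0,"rz": 0,"claw": 255},
  ],
)

```text
time_s: 4.4
position: [0.5353, 0.2726, 0.1325]
tcp_rot: [[0.035, 0.999, -0.0], [0.999, -0.035, -0.0], [-0.0, -0.0, -1.0]]
force: [-0.7, 0.9, 0.0]
opening: 0.181
grasp_force: 30.0
```

Run:
```python
from h import *
s=read_state(); print(s['position'],s['moment'],s['force'],s['opening'],s['grasp_force'])
# tilt about rear lower edge: tool-frame steps; TCP relative to edge, in tote frame (x,z)
v=np.array([-75,0,102.])
for t in (.06,.12,.18,.22,.23):
    r=Ro.from_euler('y',t).apply(v)-v
    print(t,'tool y',r[0].round(1),'tool z',(-r[2]).round(1),'r deg/6',round(np.degrees(t)/6,2))
R0=pose(0);R1=pose(0,6);print(Ro.from_matrix(R0.T@R1).as_rotvec(degrees=True)/6)
```

```text
[0.53533331 0.27263193 0.13248293] [-0.01332057  0.00079669  0.11713766] [-0.67070524  0.90676801  0.02341231] 0.18068226281642302 29.99068538658321
0.06 tool y 6.3 tool z -4.3 r deg/6 0.57
0.12 tool y 12.7 tool z -8.2 r deg/6 1.15
0.18 tool y 19.5 tool z -11.8 r deg/6 1.72
0.22 tool y 24.1 tool z -13.9 r deg/6 2.1
0.23 tool y 25.2 tool z -14.4 r deg/6 2.2
[1. 0. 0.]
```

Call:
apply_moves(
  rows=[
    {"x": 0,"y": 0,"z": -2,"rx": 0,"ry": 0,"rz": 0,"claw": 255},
    {"x": 0,"y": 2.5,"z": -4.2,"rx": 0.28,"ry": 0,"rz": 0,"claw": 255},
    {"x": 0,"y": 5.5,"z": -6.3,"rx": 0.57,"ry": 0,"rz": 0,"claw": 255},
    {"x": 0,"y": 8.5,"z": -8.3,"rx": 0.86,"ry": 0,"rz": 0,"claw": 255},
    {"x": 0,"y": 11.7,"z": -10.2,"rx": 1.15,"ry": 0,"rz": 0,"claw": 255},
    {"x": 0,"y": 15,"z": -12,"rx": 1.43,"ry": 0,"rz": 0,"claw": 255},
    {"x": 0,"y": 18.5,"z": -13.8,"rx": 1.72,"ry": 0,"rz": 0,"claw": 255},
    {"x": 0,"y": 22,"z": -15.4,"rx": 2.0,"ry": 0,"rz": 0,"claw": 255},
    {"x": 0,"y": 22,"z": -15.4,"rx": 2.0,"ry": 0,"rz": 0,"claw": 255},
  ],
)

```text
time_s: 5.52
position: [0.5581, 0.2716, 0.1472]
tcp_rot: [[0.035, 0.978, -0.207], [0.999, -0.035, 0.007], [-0.0, -0.207, -0.978]]
force: [0.4, -0.5, -4.2]
opening: 0.18
grasp_force: 30.0
```

Run:
```python
from h import *
s=read_state(); print(s['position'],s['moment'],s['force'],s['opening'],s['grasp_force'])
im,d,W=cloud('side'); cv2.imwrite('pics/s2.png',cv2.resize(im[130:230,170:320,::-1],None,fx=4,fy=4))
p=s['position']
f=np.array([-1,.035,0])
rel(p+f*.040+[0,0,.001],-2,12); rel(p+f*.040+[0,0,.12],-2,12)
```

```text
[0.55811992 0.27162101 0.14723349] [-0.02205475 -0.38309804  0.05579302] [ 0.40707833 -0.47055243 -4.18566317] 0.1795819648072884 29.99339835718274
xyz [ -0.  -38.7   7.2] r [-0.  0. -0.]
xyz [-1.000e-01 -6.340e+01 -1.092e+02] r [-0.  0. -0.]
```

View pics/s2.png

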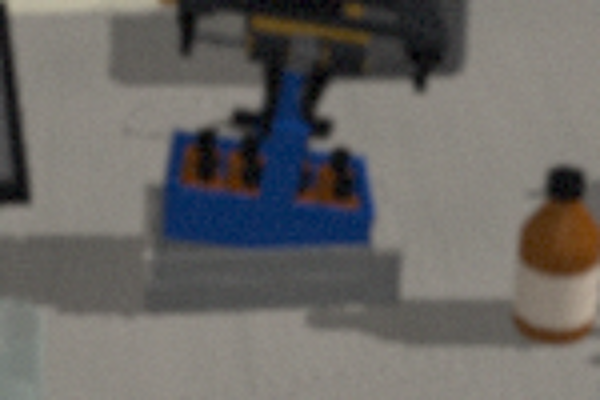

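The crop shows the tote tipped front (left) up: rim at crop px (175,130) in front and (370,157) at the rear. I'll check the tilt numerically before drawing it out.

Run:
```python
from h import *
im,d,W=cloud('side'); i=im.astype(int); X,Y,Z=W[...,0],W[...,1],W[...,2]
bl=(i[...,2]>i[...,0]+40)&(i[...,2]>i[...,1]+25)&(X>.4)&(X<.7)&(Y>.21)&(Y<.245)&(Z<.15)
xs=[];t=[];b=[]
for x in np.arange(.47,.62,.01):
    m=bl&(abs(X-x)<.005)
    if m.sum()>3: xs.append(x);t.append(Z[m].max());b.append(Z[m].min())
print(np.round(t,3),np.round(b,3),np.polyfit(xs,t,1))
```

```text
[0.106 0.102 0.1   0.099 0.096 0.095 0.112 0.15  0.149 0.15  0.148 0.081
 0.081 0.077 0.077] [0.061 0.059 0.054 0.056 0.052 0.052 0.052 0.05  0.051 0.049 0.052 0.053
 0.051 0.051 0.051] [-0.08160178  0.15219598]
```

Call:
apply_moves(
  rows=[
    {"x": 0,"y": -6,"z": 0.8,"rx": 0,"ry": 0,"rz": 0,"claw": 255},
    {"x": 0,"y": -12,"z": 1.5,"rx": 0,"ry": 0,"rz": 0,"claw": 255},
    {"x": 0,"y": -18,"z": 1.8,"rx": 0,"ry": 0,"rz": 0,"claw": 255},
    {"x": 0,"y": -24.3,"z": 1.1,"rx": 0,"ry": 0,"rz": 0,"claw": 255},
    {"x": 0,"y": -30.6,"z": 0.3,"rx": 0,"ry": 0,"rz": 0,"claw": 255},
    {"x": 0,"y": -37,"z": -0.4,"rx": 0,"ry": 0,"rz": 0,"claw": 255},
    {"x": 0,"y": -42,"z": -6,"rx": 0,"ry": 0,"rz": 0,"claw": 255},
  ],
)

```text
time_s: 6.5
position: [0.5168, 0.2732, 0.1626]
tcp_rot: [[0.035, 0.977, -0.209], [0.999, -0.034, 0.007], [-0.0, -0.209, -0.978]]
force: [-0.1, -0.1, -4.7]
opening: 0.178
grasp_force: 30.0
```

Call:
apply_moves(
  rows=[
    {"x": 0,"y": -5,"z": -25,"rx": 0,"ry": 0,"rz": 0,"claw": 255},
    {"x": 0,"y": -12,"z": -55,"rx": 0,"ry": 0,"rz": 0,"claw": 255},
    {"x": 0,"y": -17,"z": -80,"rx": -0.5,"ry": 0,"rz": 0,"claw": 255},
    {"x": 0,"y": -19,"z": -90,"rx": -1.0,"ry": 0,"rz": 0,"claw": 255},
    {"x": 0,"y": -19,"z": -90,"rx": -1.5,"ry": 0,"rz": 0,"claw": 255},
    {"x": 0,"y": -19,"z": -90,"rx": -2.0,"ry": 0,"rz": 0,"claw": 255},
    {"x": 0,"y": -19,"z": -90,"rx": -2.0,"ry": 0,"rz": 0,"claw": 255},
  ],
)

```text
time_s: 7.38
position: [0.5163, 0.2733, 0.255]
tcp_rot: [[0.034, 0.999, -0.002], [0.999, -0.034, -0.0], [-0.0, -0.002, -1.0]]
force: [0.8, 0.3, -5.2]
opening: 0.181
grasp_force: 30.0
```

Run:
```python
from h import *
s=read_state(); print(s['position'],s['force'])
rel([.570,-.013,s['position'][2]],10)
```

```text
[0.51633078 0.27325612 0.25498198] [ 0.81231258  0.2903554  -5.21233576]
xyz [-2.842e+02  6.350e+01 -1.000e-01] r [-0.02 -0.   -2.  ]
```

Call:
apply_moves(
  rows=[
    {"x": -20,"y": 4,"z": 0,"rx": 0,"ry": 0,"rz": -0.15,"claw": 255},
    {"x": -55,"y": 12,"z": 0,"rx": 0,"ry": 0,"rz": -0.4,"claw": 255},
    {"x": -95,"y": 21,"z": 0,"rx": 0,"ry": 0,"rz": -0.7,"claw": 255},
    {"x": -135,"y": 30,"z": 0,"rx": 0,"ry": 0,"rz": -1.0,"claw": 255},
    {"x": -175,"y": 39,"z": 0,"rx": 0,"ry": 0,"rz": -1.3,"claw": 255},
    {"x": -215,"y": 48,"z": 0,"rx": 0,"ry": 0,"rz": -1.6,"claw": 255},
    {"x": -250,"y": 56,"z": 0,"rx": 0,"ry": 0,"rz": -1.8,"claw": 255},
    {"x": -275,"y": 61.5,"z": 0,"rx": 0,"ry": 0,"rz": -2.0,"claw": 255},
    {"x": -284,"y": 63.5,"z": 0,"rx": 0,"ry": 0,"rz": -2.0,"claw": 255},
    {"x": -284,"y": 63.5,"z": 0,"rx": 0,"ry": 0,"rz": -2.0,"claw": 255},
  ],
)

```text
time_s: 8.62
position: [0.5713, -0.0129, 0.2545]
tcp_rot: [[-0.172, 0.985, -0.001], [0.985, 0.172, 0.001], [0.001, -0.0, -1.0]]
force: [0.9, 0.2, -4.2]
opening: 0.183
grasp_force: 30.0
```

Run:
```python
from h import *
s=read_state(); print(s['position'],s['force'])
for n in ('side','top'):
    im,d,W=cloud(n); i=im.astype(int); X,Y,Z=W[...,0],W[...,1],W[...,2]
    bl=(i[...,2]>i[...,0]+40)&(i[...,2]>i[...,1]+25)&(X>.4)&(X<.75)&(Y>-.15)&(Y<.15)&(Z>.1)&(Z<.21)
    q=W[bl]; print(n,bl.sum(),cv2.minAreaRect((q[:,:2]*1000).astype(np.float32)))
    if n=='side':
        for x in np.arange(.49,.66,.02):
            m=bl&(abs(X-x)<.005)
            if m.sum()>3: print(round(x,2),Z[m].min().round(4),Z[m].max().round(4))
        cv2.imwrite('pics/s3.png',im[:,:,::-1])
```

```text
[ 0.57132832 -0.01288677  0.25446456] [ 0.90562744  0.20784894 -4.2028709 ]
side 1409 ((577.2865600585938, -12.240249633789062), (169.5486297607422, 91.15609741210938), 12.209359169006348)
0.49 0.1617 0.1964
0.51 0.1509 0.2082
0.53 0.1505 0.1961
0.55 0.1547 0.2091
0.57 0.1524 0.2093
0.59 0.1523 0.2089
0.61 0.1516 0.2052
0.63 0.1538 0.1962
0.65 0.1542 0.1966
top 70 ((628.2645263671875, 37.69541549682617), (13.122770309448242, 63.18037414550781), 77.84619903564453)
```

View pics/s3.png

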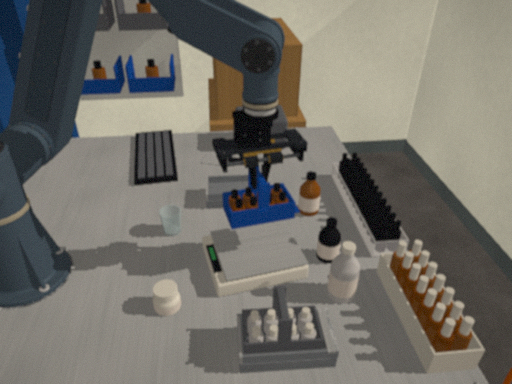

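The side view shows the tote level above the pan (tote at px (260,203), pan at (262,252)), and everything else undisturbed. Lowering now.

Call:
apply_moves(
  rows=[
    {"x": 0,"y": -1,"z": 20,"rx": 0,"ry": 0,"rz": 0,"claw": 255},
    {"x": 0,"y": -1,"z": 45,"rx": 0,"ry": 0,"rz": 0,"claw": 255},
    {"x": 0,"y": -1,"z": 68,"rx": 0,"ry": 0,"rz": 0,"claw": 255},
    {"x": 0,"y": -1,"z": 83,"rx": 0,"ry": 0,"rz": 0,"claw": 255},
    {"x": 0,"y": -1,"z": 91,"rx": 0,"ry": 0,"rz": 0,"claw": 255},
    {"x": 0,"y": -1,"z": 95,"rx": 0,"ry": 0,"rz": 0,"claw": 255},
    {"x": 0,"y": -1,"z": 97,"rx": 0,"ry": 0,"rz": 0,"claw": 255},
    {"x": 0,"y": -1,"z": 98,"rx": 0,"ry": 0,"rz": 0,"claw": 255},
    {"x": 0,"y": -1,"z": 98,"rx": 0,"ry": 0,"rz": 0,"claw": 255},
  ],
)

```text
time_s: 9.85
position: [0.5705, -0.0131, 0.1569]
tcp_rot: [[-0.174, 0.985, 0.001], [0.985, 0.174, -0.0], [-0.0, 0.001, -1.0]]
force: [-0.4, -0.6, -3.9]
opening: 0.179
grasp_force: 30.0
```

Call:
apply_moves(
  rows=[
    {"x": 0,"y": 0,"z": 0.7,"rx": 0,"ry": 0,"rz": 0,"claw": 255},
    {"x": 0,"y": 0,"z": 1.3,"rx": 0,"ry": 0,"rz": 0,"claw": 255},
    {"x": 0,"y": 0,"z": 1.3,"rx": 0,"ry": 0,"rz": 0,"claw": 255},
  ],
)

```text
time_s: 10.22
position: [0.5703, -0.013, 0.1552]
tcp_rot: [[-0.174, 0.985, -0.0], [0.985, 0.174, 0.0], [0.0, -0.0, -1.0]]
force: [-0.5, 0.9, -4.3]
opening: 0.183
grasp_force: 30.0
```

Call:
apply_moves(
  rows=[
    {"x": 0,"y": 0,"z": 0.5,"rx": 0,"ry": 0,"rz": 0,"claw": 255},
    {"x": 0,"y": 0,"z": 1.0,"rx": 0,"ry": 0,"rz": 0,"claw": 255},
    {"x": 0,"y": 0,"z": 1.0,"rx": 0,"ry": 0,"rz": 0,"claw": 255},
  ],
)

```text
time_s: 10.6
position: [0.5704, -0.0129, 0.1545]
tcp_rot: [[-0.174, 0.985, 0.0], [0.985, 0.174, -0.0], [-0.0, 0.0, -1.0]]
force: [-1.4, -0.1, -1.3]
opening: 0.174
grasp_force: 30.0
```

Call:
apply_moves(
  rows=[
    {"x": 0,"y": 0,"z": 0.5,"rx": 0,"ry": 0,"rz": 0,"claw": 255},
    {"x": 0,"y": 0,"z": 0.5,"rx": 0,"ry": 0,"rz": 0,"claw": 255},
  ],
)

```text
time_s: 10.85
position: [0.5704, -0.0129, 0.1544]
tcp_rot: [[-0.174, 0.985, 0.0], [0.985, 0.174, -0.0], [-0.0, 0.0, -1.0]]
force: [-2.1, 0.7, 5.1]
opening: 0.181
grasp_force: 30.0
```

Call:
apply_moves(
  rows=[
    {"x": 0,"y": 0,"z": 0,"rx": 0,"ry": 0,"rz": 0,"claw": 180},
    {"x": 0,"y": 0,"z": 0,"rx": 0,"ry": 0,"rz": 0,"claw": 120},
    {"x": 0,"y": 0,"z": 0,"rx": 0,"ry": 0,"rz": 0,"claw": 90},
    {"x": 0,"y": 0,"z": 0,"rx": 0,"ry": 0,"rz": 0,"claw": 90},
    {"x": 0,"y": 0,"z": 0,"rx": 0,"ry": 0,"rz": 0,"claw": 90},
    {"x": 0,"y": 0,"z": 0,"rx": 0,"ry": 0,"rz": 0,"claw": 90},
  ],
)

```text
time_s: 11.6
position: [0.5703, -0.013, 0.1537]
tcp_rot: [[-0.174, 0.985, -0.0], [0.985, 0.174, -0.0], [-0.0, -0.0, -1.0]]
force: [-0.5, -1.4, 0.3]
opening: 0.637
grasp_force: 0.0
```

Released. I'll rise straight up, then move aside to clear the view.

Call:
apply_moves(
  rows=[
    {"x": 0,"y": 0,"z": -15,"rx": 0,"ry": 0,"rz": 0,"claw": 90},
    {"x": 0,"y": 0,"z": -40,"rx": 0,"ry": 0,"rz": 0,"claw": 90},
    {"x": 0,"y": 0,"z": -80,"rx": 0,"ry": 0,"rz": 0,"claw": 90},
    {"x": 0,"y": 0,"z": -130,"rx": 0,"ry": 0,"rz": 0,"claw": 90},
    {"x": 0,"y": 0,"z": -170,"rx": 0,"ry": 0,"rz": 0,"claw": 90},
    {"x": -60,"y": -40,"z": -180,"rx": 0,"ry": 0,"rz": 0,"claw": 90},
    {"x": -120,"y": -80,"z": -180,"rx": 0,"ry": 0,"rz": 0,"claw": 90},
    {"x": -180,"y": -120,"z": -180,"rx": 0,"ry": 0,"rz": 0,"claw": 90},
    {"x": -180,"y": -120,"z": -180,"rx": 0,"ry": 0,"rz": 0,"claw": 90},
  ],
)

```text
time_s: 12.72
position: [0.4821, -0.2137, 0.3351]
tcp_rot: [[-0.171, 0.985, 0.001], [0.985, 0.171, -0.002], [-0.002, 0.001, -1.0]]
force: [-0.2, 0.3, 0.8]
opening: 0.646
grasp_force: 0.0
```

Run:
```python
from h import *
im,d,W=cloud('top'); i=im.astype(int); X,Y,Z=W[...,0],W[...,1],W[...,2]
bl=(i[...,2]>i[...,0]+40)&(i[...,2]>i[...,1]+25)&(X>.4)&(X<.75)&(Y>-.15)&(Y<.15)
for lo,hi in((.085,.11),(.15,.17)):
    q=W[bl&(Z>lo)&(Z<hi)]; print(len(q),cv2.minAreaRect((q[:,:2]*1000).astype(np.float32)),np.median(q[:,2]))
cv2.imwrite('pics/t4.png',im[:,:,::-1])
print(read_state()['position'],read_state()['force'])
```

```text
269 ((570.6331176757812, -9.45901107788086), (150.2374267578125, 84.30850982666016), 10.151827812194824) 0.0958741552706397
198 ((570.2008666992188, -9.611553192138672), (24.85834503173828, 83.471923828125), 9.670557975769043) 0.15837707710689003
[ 0.48145464 -0.21614178  0.33499399] [-1.32569742 -1.35222734 -0.98858105]
```

View pics/t4.png

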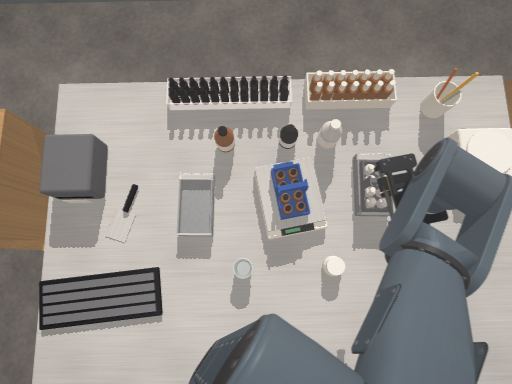

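The top view shows the tote upright on the pan at px (290,190), about 3 mm from the pan centre. The dock is empty, and the bottles, jar, beaker, spatula and grey tote are where they were.

```bash
python3 -c "
from rig import hand_in; print(hand_in())"
```

```text
the job is handed in; nothing more can be done
None
```

The blue tote is out of its dock and standing upright on the scale pan, about 3 mm from the centre; the gripper has let go, nothing else was disturbed, and the job is handed in (about 13 s used).

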